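# Shake milling balls onto the drying tray and hold it up level

### The job

Take the scoop by its handle bar and shake all six milling balls out of it over the tray, spread evenly so that each long half of the tray gets about three, then set the scoop back down upright on the bench, clear of the tray, and let go of it. Then grip the tray by its fin, lift it about 15 cm clear of the bench with all the balls in it, and finish while still holding it there, level and steady. Never tip the tray, and leave the dishes, pot and bottle alone.

Things in the scene. Friction and masses are not known exactly. Their poses are not given: they have to be found in the camera images.
- scoop_grip (a point): Centre of the grey handle bar of a loose two-channel steel scoop, 76 mm above its flat underside. The bar runs along the scoop's y: 70 mm long, 14 mm thick in x, 28 mm tall (62 to 90 mm up). Axes: x to the open mouth, z up. Scoop: 102 mm long (x -51 to +51 mm from here), 70 mm wide, side walls and closed back 40 mm high, 0.2 to 0.33 kg. The bar bridges it; balls pass under.
- scoop_mouth (a point): Middle of the floor's edge at the scoop's open mouth: 50 mm ahead (+x) of the handle point, 53 mm below it. Two channels 22 mm wide run along x, at y = +20 and -20 mm, a solid rib between. Their floor climbs 10 degrees to the mouth: held level, the balls stay at the back; tipped mouth down well past 10 degrees (30 to 40 is good), they roll out freely, three from each channel.
- tray_grip (a point): Centre of the upright flat fin by which a loose aluminium tray is lifted: in the tray's centre, 54 mm above its underside. Fin: 60 mm long in x, 14 mm thick in y, top 78 mm above the underside. Axes: x along the tray, z up; the same turned half round. Tray with fin 0.36 to 0.6 kg, balanced under the fin.
- tray_floor (a point): Centre of the tray's floor, 4 mm above its underside, axes as the fin's. The open tray is 190 mm long (x), 132 mm wide (y), rim 24 mm high, walls 5 mm. A 6 mm thick wall as high as the rim runs lengthwise in the middle (y = 0), under the fin, and parts it into two equal long halves.
- ball0_center (a point): Centre of a smooth white ceramic milling ball, 18 mm across, 12 g. It starts in the scoop, in the channel at y = -20 mm, at the back.
- ball1_center (a point): Centre of a smooth white ceramic milling ball, 18 mm across, 12 g. It starts in the scoop, in the channel at y = -20 mm, second from the back.
- ball2_center (a point): Centre of a smooth white ceramic milling ball, 18 mm across, 12 g. It starts in the scoop, in the channel at y = -20 mm, third from the back.
- ball3_center (a point): Centre of a smooth white ceramic milling ball, 18 mm across, 12 g. It starts in the scoop, in the channel at y = 20 mm, at the back.
- ball4_center (a point): Centre of a smooth white ceramic milling ball, 18 mm across, 12 g. It starts in the scoop, in the channel at y = 20 mm, second from the back.
- ball5_center (a point): Centre of a smooth white ceramic milling ball, 18 mm across, 12 g. It starts in the scoop, in the channel at y = 20 mm, third from the back.
- dishes: Bystander, to be left alone: short stack of three round culture dishes, 90 mm across and 45 mm high, standing on the bench. Origin at the centre of its underside.
- pot: Bystander, to be left alone: small round lidded specimen pot, 48 mm across and 55 mm high, standing on the bench. Origin at the centre of its underside.
- reagent: Bystander, to be left alone: round capped bottle, 60 mm across and 120 mm high, standing on the bench. Origin at the centre of its underside.

How it is judged:
On the way, in this order (a step that is already met when the one before it is completed fails the run):
1. the scoop is lifted by its handle with all balls still in it (height (world z) of scoop_grip above 0.096 m and contact force between scoop and the fingers above 0.5 N and distance between each of ball0_center, ball1_center, ball2_center, ball3_center, ball4_center, ball5_center and scoop_grip below 0.085 m), for 0.1 s.
2. all six balls lie in the tray, at most four in either half, the tray stands on the bench and the scoop is still held up (x of ball0_center in the frame of tray between -0.092 and 0.092 m and y of ball0_center in the frame of tray between -0.063 and 0.063 m and z of ball0_center in the frame of tray between 0.004 and 0.026 m and x of ball1_center in the frame of tray between -0.092 and 0.092 m and y of ball1_center in the frame of tray between -0.063 and 0.063 m and z of ball1_center in the frame of tray between 0.004 and 0.026 m and x of ball2_center in the frame of tray between -0.092 and 0.092 m and y of ball2_center in the frame of tray between -0.063 and 0.063 m and z of ball2_center in the frame of tray between 0.004 and 0.026 m and x of ball3_center in the frame of tray between -0.092 and 0.092 m and y of ball3_center in the frame of tray between -0.063 and 0.063 m and z of ball3_center in the frame of tray between 0.004 and 0.026 m and x of ball4_center in the frame of tray between -0.092 and 0.092 m and y of ball4_center in the frame of tray between -0.063 and 0.063 m and z of ball4_center in the frame of tray between 0.004 and 0.026 m and x of ball5_center in the frame of tray between -0.092 and 0.092 m and y of ball5_center in the frame of tray between -0.063 and 0.063 m and z of ball5_center in the frame of tray between 0.004 and 0.026 m and y of any of ball0_center, ball1_center, ball2_center, ball3_center, ball4_center in the frame of tray below 0 m and y of any of ball0_center, ball1_center, ball2_center, ball3_center, ball4_center in the frame of tray above 0 m and y of any of ball0_center, ball1_center, ball2_center, ball3_center, ball5_center in the frame of tray below 0 m and y of any of ball0_center, ball1_center, ball2_center, ball3_center, ball5_center in the frame of tray above 0 m and y of any of ball0_center, ball1_center, ball2_center, ball4_center, ball5_center in the frame of tray below 0 m and y of any of ball0_center, ball1_center, ball2_center, ball4_center, ball5_center in the frame of tray above 0 m and y of any of ball0_center, ball1_center, ball3_center, ball4_center, ball5_center in the frame of tray below 0 m and y of any of ball0_center, ball1_center, ball3_center, ball4_center, ball5_center in the frame of tray above 0 m and y of any of ball0_center, ball2_center, ball3_center, ball4_center, ball5_center in the frame of tray below 0 m and y of any of ball0_center, ball2_center, ball3_center, ball4_center, ball5_center in the frame of tray above 0 m and y of any of ball1_center, ball2_center, ball3_center, ball4_center, ball5_center in the frame of tray below 0 m and y of any of ball1_center, ball2_center, ball3_center, ball4_center, ball5_center in the frame of tray above 0 m and height (world z) of tray_grip below 0.058 m and height (world z) of scoop_grip above 0.096 m), for 0.2 s.
3. the scoop stands upright on the bench, let go, clear of the tray (height (world z) of scoop_grip below 0.08 m and angle between scoop_grip's own z axis and vertical below 0.08 rad and linear speed of scoop below 0.02 m/s and contact force between scoop and the fingers below 0.05 N and contact force between scoop and tray below 0.05 N and height (world z) of tray_grip below 0.058 m), for 0.2 s.
At the end, for the whole second after the job is handed in: The tray is held by the fingers alone, its underside 10 to 22 cm above the bench, within 0.10 rad of level and still (under 30 mm/s and 0.15 rad/s); all six balls lie in it, two to four in each long half; the scoop stands upright on the bench (within 0.08 rad), still, untouched by fingers and tray (height (world z) of tray_grip between 0.154 and 0.274 m and angle between tray_grip's own z axis and vertical below 0.1 rad and linear speed of tray below 0.03 m/s and angular speed of tray below 0.15 rad/s and contact force between tray and the fingers above 1 N and contact force between tray and dishes below 0.05 N and contact force between tray and pot below 0.05 N and contact force between tray and reagent below 0.05 N and x of ball0_center in the frame of tray between -0.092 and 0.092 m and y of ball0_center in the frame of tray between -0.063 and 0.063 m and z of ball0_center in the frame of tray between 0.004 and 0.026 m and x of ball1_center in the frame of tray between -0.092 and 0.092 m and y of ball1_center in the frame of tray between -0.063 and 0.063 m and z of ball1_center in the frame of tray between 0.004 and 0.026 m and x of ball2_center in the frame of tray between -0.092 and 0.092 m and y of ball2_center in the frame of tray between -0.063 and 0.063 m and z of ball2_center in the frame of tray between 0.004 and 0.026 m and x of ball3_center in the frame of tray between -0.092 and 0.092 m and y of ball3_center in the frame of tray between -0.063 and 0.063 m and z of ball3_center in the frame of tray between 0.004 and 0.026 m and x of ball4_center in the frame of tray between -0.092 and 0.092 m and y of ball4_center in the frame of tray between -0.063 and 0.063 m and z of ball4_center in the frame of tray between 0.004 and 0.026 m and x of ball5_center in the frame of tray between -0.092 and 0.092 m and y of ball5_center in the frame of tray between -0.063 and 0.063 m and z of ball5_center in the frame of tray between 0.004 and 0.026 m and y of any of ball0_center, ball1_center, ball2_center, ball3_center, ball4_center in the frame of tray below 0 m and y of any of ball0_center, ball1_center, ball2_center, ball3_center, ball4_center in the frame of tray above 0 m and y of any of ball0_center, ball1_center, ball2_center, ball3_center, ball5_center in the frame of tray below 0 m and y of any of ball0_center, ball1_center, ball2_center, ball3_center, ball5_center in the frame of tray above 0 m and y of any of ball0_center, ball1_center, ball2_center, ball4_center, ball5_center in the frame of tray below 0 m and y of any of ball0_center, ball1_center, ball2_center, ball4_center, ball5_center in the frame of tray above 0 m and y of any of ball0_center, ball1_center, ball3_center, ball4_center, ball5_center in the frame of tray below 0 m and y of any of ball0_center, ball1_center, ball3_center, ball4_center, ball5_center in the frame of tray above 0 m and y of any of ball0_center, ball2_center, ball3_center, ball4_center, ball5_center in the frame of tray below 0 m and y of any of ball0_center, ball2_center, ball3_center, ball4_center, ball5_center in the frame of tray above 0 m and y of any of ball1_center, ball2_center, ball3_center, ball4_center, ball5_center in the frame of tray below 0 m and y of any of ball1_center, ball2_center, ball3_center, ball4_center, ball5_center in the frame of tray above 0 m and height (world z) of scoop_grip below 0.08 m and angle between scoop_grip's own z axis and vertical below 0.08 rad and linear speed of scoop below 0.02 m/s and contact force between scoop and the fingers below 0.05 N and contact force between scoop and tray below 0.05 N); the arm keeps its last pose, push and grip.
It fails at once if the tray is tipped by more than 0.3 rad (angle between tray_grip's own z axis and vertical above 0.3 rad).
It fails at once if the bystander dishes is moved more than 25 mm or tipped (distance of dishes from where it was at the start of the episode above 0.025 m or angle between dishes's own z axis and vertical above 0.3 rad).
It fails at once if the bystander pot is moved more than 25 mm or tipped (distance of pot from where it was at the start of the episode above 0.025 m or angle between pot's own z axis and vertical above 0.3 rad).
It fails at once if the bystander reagent is moved more than 25 mm or tipped (distance of reagent from where it was at the start of the episode above 0.025 m or angle between reagent's own z axis and vertical above 0.3 rad).
It also fails if it takes over 72 s, if anything falls off the work surface, if the arm or the gripper's body presses on something with over 40 N, if the wrist force passes 120 N, or if a joint passes its speed limit or range.

### The arm

A 6-joint arm with a two-finger parallel gripper is mounted at the origin on the work surface. World frame = base frame: x ahead of the robot, y to its left, z up, the work surface at z = 0. Lengths are in m, angles in rad, forces in N, time in s.
With the tool pointing down it reaches from about 0.3 to 0.875 m from the base axis. Payload 6.4 kg.
Tool frame: the origin (TCP) lies on the front face of the gripper's body, between the roots of the fingers; the fingertips stand 73 mm ahead of it and the grasp point (between the pads) lies ctrl.pinch_z ahead of it (ctrl.pinch_z is the distance from the TCP to the grasp point, in m); z points along the fingers, x is the direction in which the jaws open and shut, and the axes are right-handed (so a half turn about z gives the same grasp; the last joint's range is limited). The gripper opens to 85 mm and grips with 20 to 120 N. Pads are 22 mm wide; open, the fingers measure 114 mm over their backs; the gripper's body (76 mm by 85 mm) begins 54 mm behind the grasp point. The pads swing forward as they close: fully open they stand 13 mm farther back than shut.
Start: joints at [-1.33, 0.181, 1.607, -0, 1.354, -0.206], TCP at [0.248, -0.519, 0.304] pointing down, gripper open.
Joint ranges: [-2.99, 2.99], [-0.89, 2.07], [0.3, 2.58], [-1.14, 4.28], [0, 2.63], [-3.12, 3.12]. Speed limits (rad/s): [2.57, 2.57, 3.01, 3.14, 3.14, 3.14].

### API

Orientations are given as a unit quaternion [w, x, y, z].
In Python, from bench import ctrl gives the robot as it stands.
- The arm moves only by the tool move_arm, never from a script. Its argument "rows" is text: rows parted by semicolons, each of 7 numbers parted by spaces: the shift along the tool's x, y, z in cm, then the turn, a rotation vector about the tool's x, y, z in degrees, then the opening, from 0 (shut) to 1 (fully open). In form: x y z rx ry rz grip; .... A call has 1 to 20 rows; each row shifts and turns the commanded pose from where the row before left it, along the tool's axes as they then stand; what a row does not reach is not made up. A row lasts 1/10 s, in which the tool goes at most 50 mm and 8.59 degrees, less where a joint would pass 70% of its speed; a pose out of reach is approached as far as the arm can. A call with a gripper value outside its range is refused whole. The fingers move at their own pace and stop on an object; the grip force is fixed at half the most. Time passes only in rows, so rows that do not move let the fingers close. It gives the time, the measured TCP pose, the force and the opening at its end, in the units of the state.
- ctrl.get_obs(): the state, without advancing time (a new reading comes with each control period).
- ctrl.camera(name): name is "scene" or "top"; returns a dict with "color" (400x640x3 uint8, blue, green, red), "fx", "fy", "cx", "cy" (pixels), "rvec" (rotation vector, rad) and "tvec" (3), from world to camera coordinates, as OpenCV has them. Camera axes: x right, y down, z forward; pixel columns grow to the right and rows downward; lengths in m; the calibration is good to about 2 mm. A picture is of the moment at which its call begins. There is no depth.
- ctrl.hand_in(): hands the job in, once; it reports no verdict.
Trained networks look in the newest picture that a camera, given by its name, has taken for a name from the list of things; names that differ only in an ending like _2 or _b are one class to them, and where a whole thing is asked for, a point or a joint stands for the part that bears it (a point fixed in the world has none). Each returns a list of dicts, best first, with "confidence" (0 to 1); they miss things now and then, are a little off and sometimes report something else, mostly with a low value. They report only what shows in the picture. A call takes as long as a camera call.
- ctrl.look_for(camera, query): "bbox" ([left, top, right, bottom] in pixels, round what is visible of it).
- ctrl.trace(camera, query): "region" (400x640 bool, what is visible of it) and "bbox" ([left, top, right, bottom] in pixels, round what is visible of it).
The state is a dict: "time_s": time; "q": joint angles; "dq": joint speeds; "joint_efforts": joint torques, N m; "eef_pos": TCP position; "eef_rot": TCP orientation; "wrist_force": force on the tool from outside, world axes, zero at the start; "torque": the same for the moment, N m; "opening": opening from 0.0 (shut) to 1.0 (fully open).
Only numpy, scipy, OpenCV 4.12 (cv2) and the standard library are available. Lean on these libraries where they do the work, as an engineer would, in place of code of your own. Each camera call takes 0.05 s, during which the arm holds its last target.

## Working session

There is one attempt and no reset: what is moved stays moved. The work goes in short steps, Python scripts to look and compute and a tool call to move; the robot and the scene stay as the last step left them, time stands still between calls to the robot, and variables do not carry over. Pictures are saved under pics/ and viewed, and the job is handed in when it is done.

Besides the shell and the picture viewer there is one more tool, called after "Request:" as name(argument=value, ...) on one line, values as JSON. move_arm: Moves the arm, as the interface text tells. Its arguments: {"type":"object","properties":{"rows":{"type":"string"}},"required":["rows"]}

```bash
ls; mkdir -p pics; python3 - <<'E'
from bench import ctrl
import cv2, numpy as np
print(ctrl.pinch_z, ctrl.get_obs())
for n in ("scene","top"):
    c=ctrl.camera(n); cv2.imwrite(f"pics/{n}0.png",c["color"])
    R=cv2.Rodrigues(np.array(c["rvec"]))[0]; print(n,c["fx"],c["cx"],c["cy"],-R.T@np.array(c["tvec"]).ravel()); print(R)
    for q in ("scoop_grip","scoop_mouth","tray_grip","tray_floor","ball0_center","dishes","pot","reagent"):
        print(q,[(round(d["confidence"],2),np.round(d["bbox"]).tolist()) for d in ctrl.look_for(n,q)][:6])
E
```

```text
pics
0.0539 {'time_s': 0.0, 'q': array([-1.33031348e+00,  1.81551681e-01,  1.60799566e+00,  1.33616807e-05,
        1.35380496e+00, -2.06296007e-01]), 'dq': array([ 8.22898259e-04, -1.04873035e-03, -4.47356007e-04,  9.47700515e-05,
        1.07982168e-03,  8.77951598e-05]), 'joint_efforts': array([ 3.31126948e-04, -4.44866216e+01, -3.51335013e+01, -3.16581563e-04,
        9.11179843e-03,  2.68685426e-05]), 'eef_pos': array([ 0.24835398, -0.51813022,  0.30298403]), 'eef_rot': array([-6.16095045e-04,  8.46185292e-01, -5.32888053e-01, -6.28139209e-04]), 'wrist_force': array([-0.4346763 ,  0.12616266,  0.69480906]), 'torque': array([ 0.03852388, -0.07436484, -0.00446316]), 'opening': 0.9982538698843311}
scene 467.81925336371273 320.45940103488545 197.55511899669472 [ 1.1890735  -0.25256768  0.54131525]
[[ 0.36910547  0.92922229 -0.0175238 ]
 [ 0.51124711 -0.21875135 -0.8311283 ]
 [-0.77613629  0.29781501 -0.55580453]]
scoop_grip [(0.93, [367.0, 140.0, 425.0, 199.0])]
scoop_mouth [(0.83, [370.0, 142.0, 426.0, 195.0]), (0.61, [159.0, 196.0, 271.0, 258.0])]
tray_grip [(0.64, [158.0, 198.0, 
[... 194 characters left out ...]
0, 274.0]), (0.17, [200.0, 269.0, 258.0, 356.0])]
reagent [(0.55, [200.0, 270.0, 254.0, 355.0])]
top 372.7091952741898 322.66691784382584 198.45778521194964 [ 0.48117667 -0.0135734   0.73638459]
[[-0.01646247 -0.99953136 -0.02580789]
 [-0.9863572   0.02046299 -0.1633424 ]
 [ 0.16379395  0.02276678 -0.98623183]]
scoop_grip [(0.86, [187.0, 259.0, 251.0, 300.0])]
scoop_mouth [(0.68, [187.0, 259.0, 248.0, 300.0])]
tray_grip [(0.6, [364.0, 218.0, 482.0, 316.0]), (0.2, [413.0, 105.0, 454.0, 149.0])]
tray_floor [(0.95, [364.0, 220.0, 482.0, 316.0])]
ball0_center []
dishes [(0.79, [293.0, 113.0, 337.0, 162.0])]
pot [(0.57, [223.0, 126.0, 248.0, 153.0])]
reagent [(0.73, [415.0, 108.0, 453.0, 152.0])]
```

```bash
python3 - <<'E'
import cv2
a=cv2.imread("pics/top0.png"); 
cv2.imwrite("pics/topa.png",a)
cv2.imwrite("pics/topscoop.png",cv2.resize(a[240:320,170:270],None,fx=6,fy=6,interpolation=cv2.INTER_CUBIC))
cv2.imwrite("pics/toptray.png",cv2.resize(a[205:330,350:500],None,fx=5,fy=4.8,interpolation=cv2.INTER_CUBIC))
b=cv2.imread("pics/scene0.png")
cv2.imwrite("pics/scscoop.png",cv2.resize(b[130:210,350:440],None,fx=6,fy=6,interpolation=cv2.INTER_CUBIC))
E
```

```text
(no output)
```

View pics/top0.png

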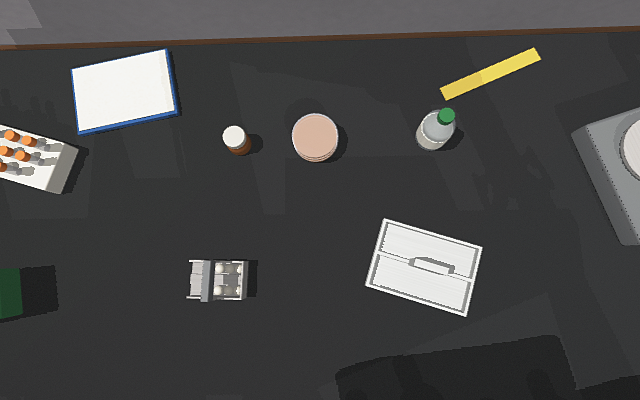

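View pics/scene0.png

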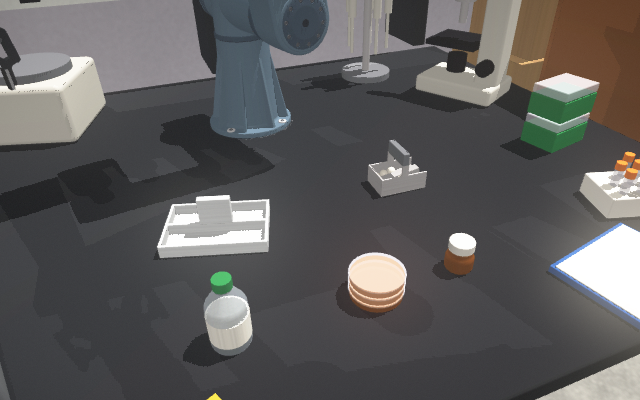

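View pics/topscoop.png

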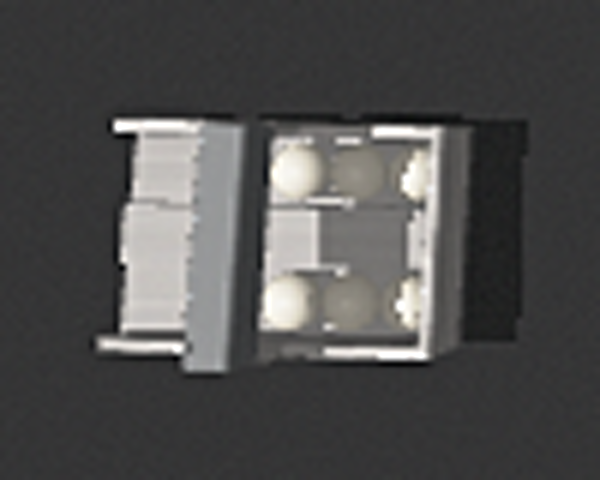

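View pics/toptray.png

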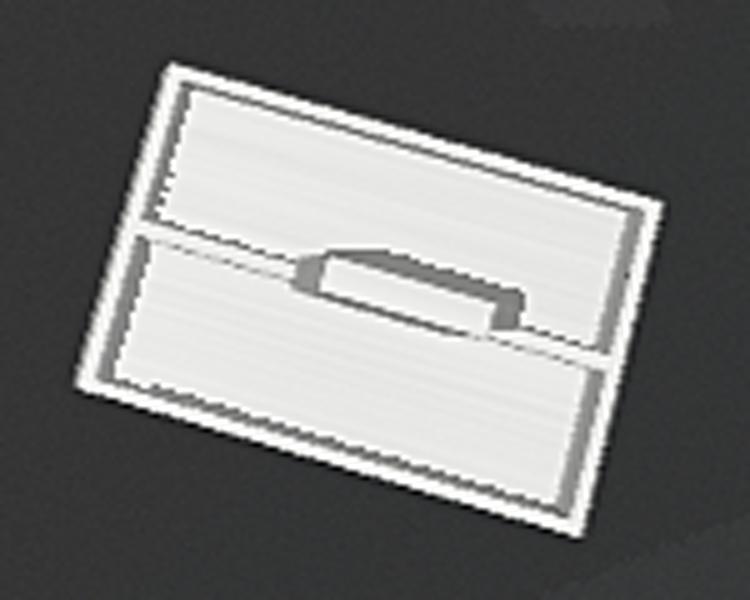

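View pics/scscoop.png

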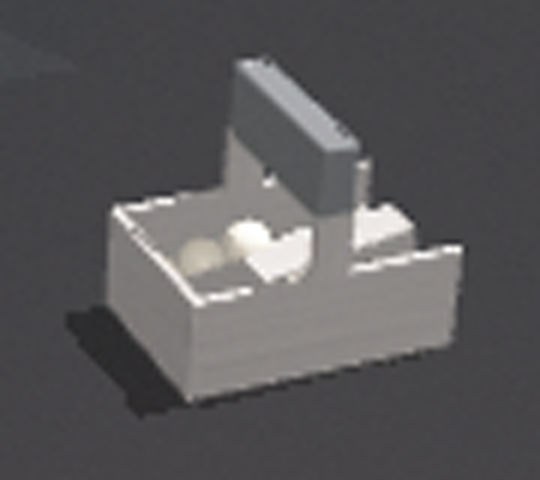

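The top view shows the scoop at about (220, 280) with its mouth toward image left (+y), and the tray at about (423, 267), turned about 15°. The balls are at the back of the scoop. Next I'll fit the poses from the corners.

```bash
cat > h.py <<'E'
from bench import ctrl
import cv2, numpy as np
from scipy.optimize import least_squares
def cam(n):
    c=ctrl.camera(n); K=np.array([[c["fx"],0,c["cx"]],[0,c["fy"],c["cy"]],[0,0,1]])
    return c["color"],(K,np.array(c["rvec"],float).reshape(3),np.array(c["tvec"],float).reshape(3))
def proj(P,C): return cv2.projectPoints(np.array(P,float).reshape(-1,3),C[1],C[2],C[0],None)[0][:,0]
def ray(px,C,z):
    R=cv2.Rodrigues(C[1])[0]; o=-R.T@C[2]; d=R.T@np.linalg.inv(C[0])@np.array([px[0],px[1],1.]); return o+d*(z-o[2])/d[2]
def fit(obs,x0):  # obs: list (C, local pts, pixels)
    def f(p):
        c,s=np.cos(p[2]),np.sin(p[2]); R=np.array([[c,-s,0],[s,c,0],[0,0,1]])
        return np.concatenate([(proj(np.array(L)@R.T+[p[0],p[1],0],C)-np.array(U)).ravel() for C,L,U in obs])
    r=least_squares(f,x0,loss='soft_l1'); return r.x,r.fun.reshape(-1,2)
E
python3 - <<'E'
from h import *
_,S=cam("scene"); _,T=cam("top")
tp=lambda a:[(350+x/5-.4,205+y/4.8-.4) for x,y in a]
sp=lambda a:[(170+x/6-.4,240+y/6-.4) for x,y in a]
ss=lambda a:[(350+x/6-.4,130+y/6-.4) for x,y in a]
# tray axis x toward +y? use image: x local along long; point left-top...
tr=tp([(168,63),(664,202),(582,538),(77,388)])
h,w=.095,.066
# long axis from left to right image = -y world; choose local x toward +y (left). left-top = +x, +x world => local y = -?
L=[(h,-w,.024),(-h,-w,.024),(-h,w,.024),(h,w,.024)]
p,r=fit([(T,L,tr)],[.3,-.2,1.5]); print("tray",p,np.degrees(p[2]),r.round(1).tolist())
Lb=[(.007,-.035,.09),(-.007,-.035,.09),(-.007,.035,.09),(.007,.035,.09)]
top=(T,Lb+[(-.051,-.035,.04),(-.051,.035,.04),(.051,-.035,.04),(.051,.035,.04)],sp([(205,122),(245,122),(225,372),(183,372),(441,127),(433,358),(113,125),(97,345)]))
# local +x ->+y world ; local +y -> -x world; top of image = +x world -> local -y
sc=(S,[(-.007,.035,.09),(.007,.035,.09),(.007,-.035,.09),(-.007,-.035,.09),(-.051,.035,.04),(-.051,-.035,.04),(.051,-.035,.04),(-.051,-.035,0)],ss([(238,60),(268,58),(358,145),(325,150),(118,207),(192,303),(460,247),(190,400)]))
for o in ([top],[sc],[top,sc]):
    q,r=fit(o,[.28,.2,1.6]); print("scoop",q,np.degrees(q[2]),r.round(1).tolist())
for n,b,z in (("dishes",(315,137),.045),("pot",(235,137),.05),("reagent",(446,116),.12)): print(n,ray(b,T,z))
E
```

```text
tray [ 0.46763126 -0.18404827  1.2621492 ] 72.31582201591897 [[0.7, 0.2], [-0.5, -0.1], [-0.3, -0.2], [0.2, 0.1]]
scoop [0.4502786  0.20412419 1.5342849 ] 87.90804917649868 [[-0.9, -0.1], [0.5, 0.0], [1.0, 0.2], [-0.2, 0.0], [0.0, -0.3], [-0.7, 0.1], [0.3, -1.1], [-0.1, 1.0]]
scoop [0.44660515 0.20799188 1.50839415] 86.42461880010976 [[-0.6, 0.2], [0.4, -0.5], [0.6, -0.2], [-0.2, 0.1], [-0.8, -0.2], [0.4, -0.2], [0.5, 0.5], [-0.4, 0.0]]
scoop [0.44998765 0.20491988 1.52696497] 87.48864799701968 [[-1.2, 0.0], [0.2, 0.2], [0.4, 0.4], [-0.8, 0.2], [-0.3, 0.1], [-1.3, 0.5], [-0.0, -1.1], [-0.6, 0.9], [-1.4, 1.2], [-0.4, 0.5], [0.4, 0.8], [-0.4, 1.1], [-1.5, 1.0], [0.3, 1.1], [0.2, 1.3], [-0.5, 1.4]]
dishes [0.7168222  0.01523794 0.045     ]
pot [0.71902196 0.16968121 0.05      ]
reagent [ 0.72330248 -0.21451496  0.12      ]
```

```bash
cat >> h.py <<'E'
from scipy.spatial.transform import Rotation as Ro
def down(yaw_deg,tilt_deg=0):
    # tool z down, tool x at yaw; then turned by tilt about tool y
    return Ro.from_euler('z',yaw_deg,degrees=True)*Ro.from_euler('x',180,degrees=True)*Ro.from_euler('y',tilt_deg,degrees=True)
def cur():
    o=ctrl.get_obs(); q=o["eef_rot"]; return np.array(o["eef_pos"]),Ro.from_quat([q[1],q[2],q[3],q[0]]),o
def delta(p,R):
    P,C,o=cur(); print("t",round(o["time_s"],2),"shift now-axes cm",(C.inv().apply(np.array(p)-P)*100).round(2),"in goal axes cm",(R.inv().apply(np.array(p)-P)*100).round(2),"rotvec deg",np.degrees((C.inv()*R).as_rotvec()).round(2))
E
python3 - <<'E'
from h import *
delta([.450,.205,.20],down(-92.5))
E
```

```text
t 1.0 shift now-axes cm [-56.55 -49.44  10.39] in goal axes cm [-73.17 -16.98  10.39] rotvec deg [-0.   0.  28.1]
```

Request:
move_arm(rows="0 0 0 0 0 7 1; 0 0 0 0 0 7 1; 0 0 0 0 0 7 1; 0 0 0 0 0 7.1 1; -4 -1 0 0 0 0 1; -4 -1 0 0 0 0 1; -4 -1 0 0 0 0 1; -4 -1 0 0 0 0 1; -4 -1 0 0 0 0 1; -4 -1 0 0 0 0 1; -4 -1 0 0 0 0 1; -4 -1 0 0 0 0 1; -4 -1 0 0 0 0 1; -4 -1 0 0 0 0 1")

```text
time_s: 2.4
eef_pos: [0.366, -0.1218, 0.3042]
eef_rot: [0.0, -0.691, 0.723, -0.001]
wrist_force: [1.2, -0.3, 0.1]
opening: 1.001
```

```bash
python3 - <<'E'
from h import *
delta([.450,.205,.20],down(-92.5))
E
```

```text
t 2.4 shift now-axes cm [-33.02  -6.94  10.41] in goal axes cm [-33.01  -6.97  10.42] rotvec deg [-0.06 -0.03 -0.03]
```

Request:
move_arm(rows="-4 -1 0 0 0 0 1; -4 -1 0 0 0 0 1; -4 -1 1 0 0 0 1; -4 -1 1 0 0 0 1; -4 -1 1 0 0 0 1; -4 -0.5 1.4 0 0 0 1; -4 -0.5 2 0 0 0 1; -3 -0.5 2 0 0 0 1; -2.1 -0.5 2 0 0 0 1; 0 0 0 0 0 0 1; 0 0 0 0 0 0 1")

```text
time_s: 3.5
eef_pos: [0.4499, 0.2045, 0.1996]
eef_rot: [-0.001, -0.692, 0.722, 0.0]
wrist_force: [-0.3, -0.9, -1.0]
opening: 1.001
```

```bash
python3 - <<'E'
from h import *
delta([.450,.205,.13],down(-92.5))
i,C=cam("top"); j,_=cam("scene"); print(cur()[2]["q"].round(2))
cv2.imwrite("pics/a.png",np.vstack([cv2.resize(i[200:340,100:340],(720,300)),cv2.resize(j[60:220,300:480],(720,300))]))
E
```

```text
t 3.5 shift now-axes cm [-0.06 -0.02  6.96] in goal axes cm [-0.05 -0.01  6.96] rotvec deg [ 0.07 -0.03  0.08]
[ 0.18  0.12  1.9  -0.    1.12  1.8 ]
```

View pics/a.png

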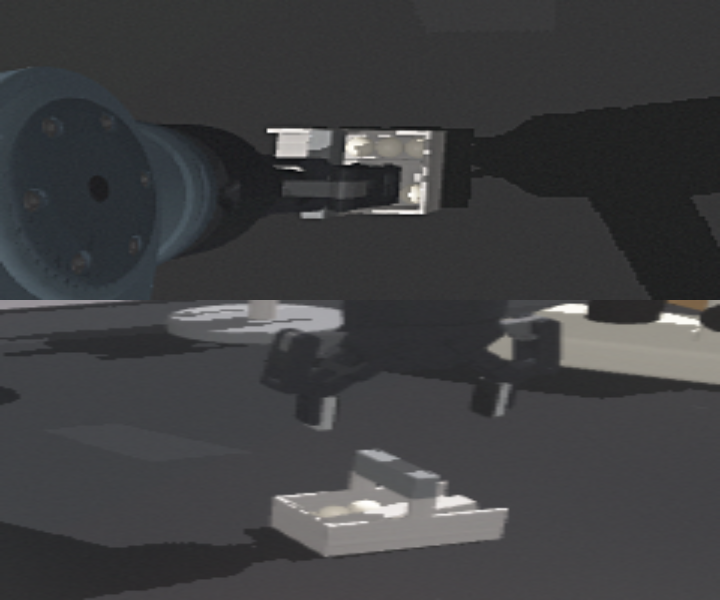

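The jaws straddle the bar and line up with it. I'll descend and close.

Request:
move_arm(rows="0 0 2 0 0 0 1; 0 0 2 0 0 0 1; 0 0 2 0 0 0 1; 0 0 1 0 0 0 1; 0 0 0 0 0 0 1; 0 0 0 0 0 0 0.6; 0 0 0 0 0 0 0.4; 0 0 0 0 0 0 0.3; 0 0 0 0 0 0 0.2; 0 0 0 0 0 0 0; 0 0 0 0 0 0 0; 0 0 0 0 0 0 0; 0 0 0 0 0 0 0; 0 0 0 0 0 0 0; 0 0 0 0 0 0 0; 0 0 0 0 0 0 0")

```text
time_s: 5.2
eef_pos: [0.4505, 0.2045, 0.1302]
eef_rot: [0.0, -0.691, 0.722, -0.0]
wrist_force: [-0.6, 3.0, 4.9]
opening: 0.154
```

```bash
python3 - <<'E'
from h import *
print(cur()[2])
i,C=cam("top"); j,_=cam("scene")
cv2.imwrite("pics/b.png",np.vstack([cv2.resize(i[200:340,100:340],(720,300)),cv2.resize(j[60:220,300:480],(720,300))]))
E
```

```text
{'time_s': 5.2, 'q': array([1.85641983e-01, 2.42223832e-01, 1.93183046e+00, 4.21170672e-04,
       9.66766780e-01, 1.79994837e+00]), 'dq': array([ 0.00121156, -0.00186752, -0.00016358,  0.00165385,  0.00092416,
        0.0002322 ]), 'joint_efforts': array([-1.49880677e+00, -3.71443892e+01, -2.52092063e+01, -6.48817867e-01,
        4.41428390e-03,  7.12931025e-03]), 'eef_pos': array([0.45046294, 0.20454522, 0.13020871]), 'eef_rot': array([ 4.17842146e-04, -6.91471130e-01,  7.22403971e-01, -6.55708237e-05]), 'wrist_force': array([-0.59881898,  2.95498296,  4.8782081 ]), 'torque': array([0.30940269, 0.02865017, 0.03300605]), 'opening': 0.1538114168995859}
```

View pics/b.png

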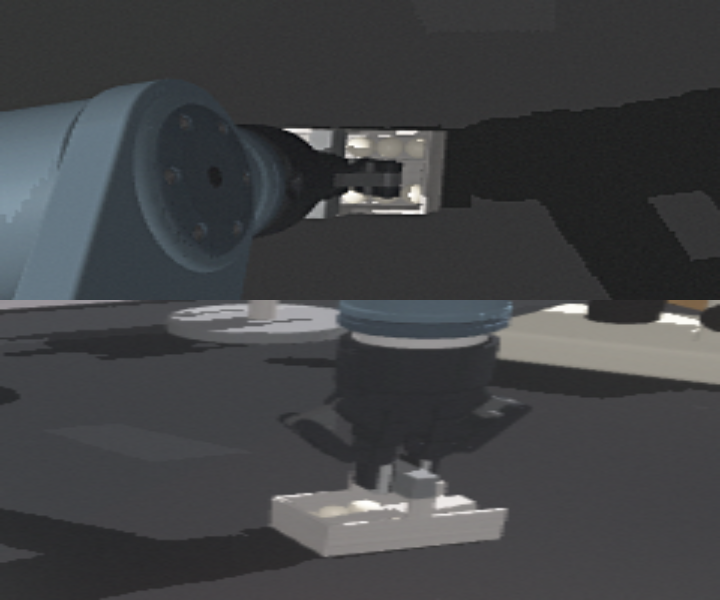

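Request:
move_arm(rows="0 0 -0.3 0 0 0 0; 0 0 -0.6 0 0 0 0; 0 0 -1 0 0 0 0; 0 0 -1.5 0 0 0 0; 0 0 -2 0 0 0 0; 0 0 -2 0 0 0 0; 0 0 -2 0 0 0 0; 0 0 -2 0 0 0 0; 0 0 -1.5 0 0 0 0; 0 0 -1 0 0 0 0; 0 0 -0.6 0 0 0 0; 0 0 -0.5 0 0 0 0; 0 0 0 0 0 0 0; 0 0 0 0 0 0 0")

```text
time_s: 6.7
eef_pos: [0.4499, 0.2042, 0.2793]
eef_rot: [-0.0, -0.691, 0.722, 0.0]
wrist_force: [0.4, 0.1, -2.9]
opening: 0.155
```

```bash
cat >> h.py <<'E'
tc=np.array([.468,-.184]); ty=72.3; tx=np.array([np.cos(np.radians(ty)),np.sin(np.radians(ty))])
def pour(theta,lipx,lipz,side=0.0):
    # TCP pose with the scoop mouth lip at tray (lipx,side), height lipz, tipped theta
    R=down(ty-180,-theta)
    # scoop x = -tool x, scoop z = -tool z ; lip from TCP: .05 along scoop x, -.107 along scoop z
    lip=np.array([*(tc+lipx*tx+side*np.array([-tx[1],tx[0]])),lipz])
    return lip-R.apply([-.05,0,.1069]),R
E
python3 - <<'E'
from h import *
P,C,o=cur(); print(o["eef_pos"],o["opening"],o["wrist_force"],o["torque"])
for th in (0,8,10,20,30,40):
    p,R=pour(th,-.062,.053); print(th,p.round(4),"scoop x dir",(-R.as_matrix()[:,0]).round(2))
delta(pour(0,-.062,.15)[0],down(-92.5)); delta(*pour(0,-.062,.15))
i,C=cam("top"); j,_=cam("scene")
cv2.imwrite("pics/c.png",np.vstack([cv2.resize(i[150:340,100:340],(720,300)),cv2.resize(j[60:220,300:480],(720,300))]))
E
```

```text
[0.44990488 0.20421727 0.27927147] 0.15485626135065186 [ 0.44601733  0.12871256 -2.85802208] [ 0.0542951  -0.0052768   0.01911001]
0 [ 0.4339 -0.2907  0.1599] scoop x dir [ 0.3   0.95 -0.  ]
8 [ 0.4296 -0.3044  0.1519] scoop x dir [0.3  0.94 0.14]
10 [ 0.4285 -0.3077  0.1496] scoop x dir [0.3  0.94 0.17]
20 [ 0.4237 -0.3227  0.1364] scoop x dir [0.29 0.9  0.34]
30 [ 0.4197 -0.3352  0.1206] scoop x dir [0.26 0.83 0.5 ]
40 [ 0.4166 -0.345   0.1028] scoop x dir [0.23 0.73 0.64]
t 6.7 shift now-axes cm [49.51 -0.57  2.25] in goal axes cm [49.51 -0.56  2.24] rotvec deg [ 0.06 -0.02 -0.  ]
t 6.7 shift now-axes cm [49.51 -0.57  2.25] in goal axes cm [ 47.63 -13.53   2.24] rotvec deg [ 0.06 -0.03 15.2 ]
```

View pics/c.png

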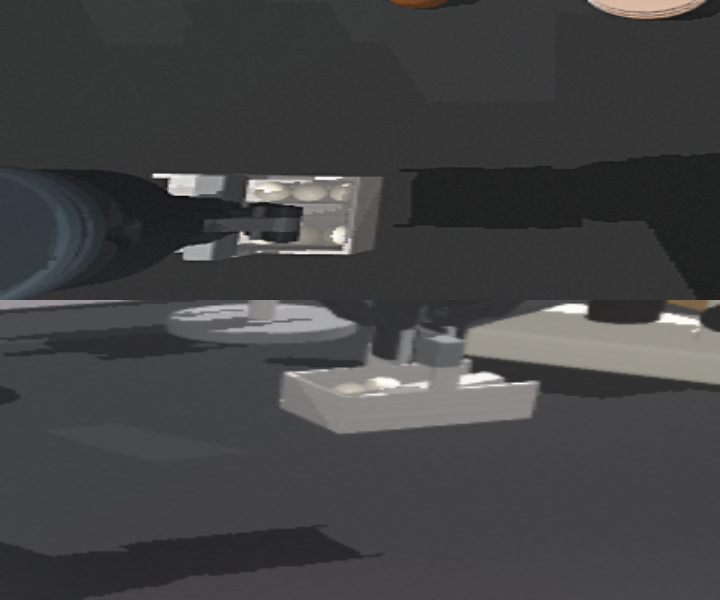

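Request:
move_arm(rows="0.4 0 0 0 0 0 0; 0.8 0 0 0 0 0 0; 1.2 0 0 0 0 0 0; 1.6 0 0 0 0 0 0; 2 0 0 0 0 0 0; 2.4 0 0 0 0 0 0; 2.8 0 0 0 0 0 0; 3.2 0 0 0 0 0 0; 3.6 0 0 0 0 0 0; 3.6 0 0 0 0 0 0; 3.6 0 0 0 0 0 0; 3.6 0 0 0 0 0 0; 3.5 -0.1 0 0 0 0 0; 3.5 -0.1 0 0 0 0 0; 3.2 -0.1 0 0 0 0 0; 2.8 -0.1 0 0 0 0 0; 2.4 -0.1 0 0 0 0 0; 2 -0.1 0 0 0 0 0; 1.6 0 0 0 0 0 0; 1.7 0 0 0 0 0 0")

```text
time_s: 8.8
eef_pos: [0.4343, -0.2914, 0.2798]
eef_rot: [0.0, -0.692, 0.722, 0.0]
wrist_force: [1.0, -0.3, -3.2]
opening: 0.153
```

Request:
move_arm(rows="0 0 0 0 0 1.2 0; 0 0 0 0 0 2 0; 0 0 0 0 0 3 0; 0 0 0 0 0 3 0; 0 0 0 0 0 3 0; 0 0 0 0 0 2 0; 0 0 0 0 0 1 0; 0 0 0 0 0 0 0; 0 0 0 0 0 0 0")

```text
time_s: 9.7
eef_pos: [0.4346, -0.2901, 0.2799]
eef_rot: [0.0, -0.59, 0.807, 0.0]
wrist_force: [-0.2, -0.5, -3.2]
opening: 0.152
```

```bash
sed -i 's/down(ty-180,-theta)/down(ty-180,theta)/' h.py
python3 - <<'E'
from h import *
P,C,o=cur(); print(o["eef_pos"],o["opening"],o["wrist_force"],o["q"].round(2))
for th in (0,8,10,20,30,40):
    p,R=pour(th,-.062,.053); print(th,p.round(4),"scoop x dir",(-R.as_matrix()[:,0]).round(2))
delta(*pour(0,-.062,.053)); 
i,C=cam("top"); j,_=cam("scene")
cv2.imwrite("pics/d.png",np.vstack([i[150:350,250:570],j[60:260,120:440]]))
E
```

```text
[ 0.43464859 -0.29013948  0.27986016] 0.15170770499017633 [-0.15563023 -0.48294142 -3.19971037] [-0.82  0.09  1.76  0.    1.29  1.06]
0 [ 0.4339 -0.2907  0.1599] scoop x dir [ 0.3   0.95 -0.  ]
8 [ 0.4386 -0.2761  0.1658] scoop x dir [ 0.3   0.94 -0.14]
10 [ 0.4398 -0.2723  0.167 ] scoop x dir [ 0.3   0.94 -0.17]
20 [ 0.446  -0.253   0.1706] scoop x dir [ 0.29  0.9  -0.34]
30 [ 0.4522 -0.2334  0.1706] scoop x dir [ 0.26  0.83 -0.5 ]
40 [ 0.4584 -0.2141  0.167 ] scoop x dir [ 0.23  0.73 -0.64]
t 9.7 shift now-axes cm [ 0.08  0.05 12.  ] in goal axes cm [ 0.07  0.05 12.  ] rotvec deg [0.01 0.01 0.05]
```

View pics/d.png

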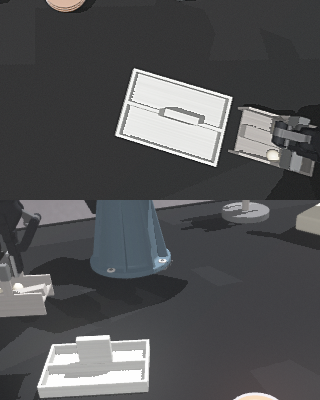

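The scoop is just off the tray's -y end and aligned with its axis, with the balls still in it. I'll descend and pre-tilt to 8°.

Request:
move_arm(rows="0 0 0.5 0 0 0 0; 0 0 1 0 0 0 0; 0 0 1.5 0 0 0 0; 0 0 2 0 0 0 0; 0 0 2 0 0 0 0; 0 0 1.5 0 0 0 0; 0 0 1.3 0 0 0 0; 0 0 0.9 0 0 0 0; 0 0 0.5 0 0 0 0; 0 0 0 0 0 0 0; -0.2 0 0 0 1 0 0; -0.2 0 0 0 1 0 0; -0.2 0 0 0 1 0 0; -0.2 0 0 0 1 0 0; -0.2 0 0 0 1 0 0; -0.2 0 0 0 1 0 0; -0.2 0 0 0 1 0 0; -0.2 0 0 0 1 0 0; 0 0 0 0 0 0 0; 0 0 0 0 0 0 0")

```text
time_s: 11.8
eef_pos: [0.4395, -0.2751, 0.1669]
eef_rot: [-0.056, -0.589, 0.805, -0.041]
wrist_force: [0.0, -0.5, -3.8]
opening: 0.163
```

```bash

python3 - <<'E'
from h import *
P,C,o=cur(); print(o["eef_pos"],o["opening"],o["wrist_force"],o["q"].round(2))
delta(*pour(8,-.062,.053)); 
i,C=cam("top"); j,_=cam("scene")
cv2.imwrite("pics/e.png",np.vstack([cv2.resize(i[200:350,350:550],(720,300)),cv2.resize(j[120:280,130:350],(720,300))]))
E
```

```text
[ 0.43950719 -0.27508506  0.16686125] 0.16272810017911166 [ 0.04464945 -0.49410884 -3.82718367] [-0.73  0.22  1.88 -0.15  1.    1.23]
t 11.8 shift now-axes cm [0.1  0.05 0.12] in goal axes cm [0.1  0.05 0.12] rotvec deg [0.01 0.01 0.02]
```

View pics/e.png

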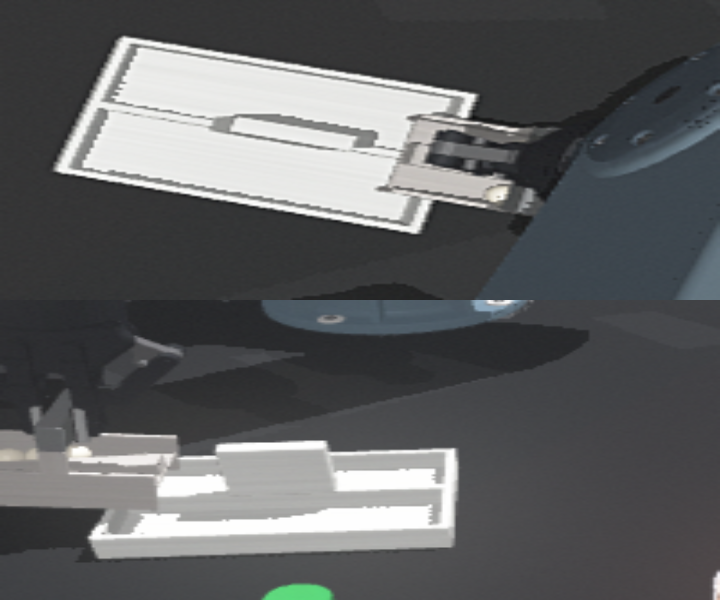

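The mouth is centred over the divider, about (408, 153) in the crop, and the balls are still inside. I'll tilt slowly.

Request:
move_arm(rows="-0.4 0 -0.06 0 2 0 0; -0.4 0 -0.07 0 2 0 0; -0.4 0 -0.08 0 2 0 0; -0.4 0 -0.1 0 2 0 0; -0.4 0 -0.1 0 2 0 0; -0.4 0 -0.1 0 2 0 0; 0 0 0 0 0 0 0; 0 0 0 0 0 0 0; 0 0 0 0 0 0 0; -0.4 0 -0.14 0 2 0 0; -0.4 0 -0.15 0 2 0 0; -0.4 0 -0.16 0 2 0 0; -0.4 0 -0.17 0 2 0 0; -0.4 0 -0.18 0 2 0 0; 0 0 0 0 0 0 0; 0 0 0 0 0 0 0; 0 0 0 0 0 0 0; 0 0 0 0 0 0 0")

```text
time_s: 13.7
eef_pos: [0.4534, -0.2319, 0.1659]
eef_rot: [-0.209, -0.569, 0.78, -0.153]
wrist_force: [-0.1, -0.2, -2.3]
opening: 0.154
```

```bash

python3 - <<'E'
from h import *
P,C,o=cur(); print(o["eef_pos"],o["opening"],o["wrist_force"],o["q"].round(2))
delta(*pour(30,-.062,.053)); 
i,C=cam("top"); j,_=cam("scene")
cv2.imwrite("pics/f.png",np.vstack([cv2.resize(i[200:350,350:550],(720,300)),cv2.resize(j[120:280,130:350],(720,300))]))
E
```

```text
[ 0.45342699 -0.23191973  0.16590069] 0.15367576093146013 [-0.08334    -0.15871729 -2.28009946] [-0.47  0.26  1.91 -0.63  0.99  1.77]
t 13.7 shift now-axes cm [ 0.39  0.07 -0.32] in goal axes cm [ 0.39  0.07 -0.32] rotvec deg [-0.    0.02 -0.06]
```

View pics/f.png

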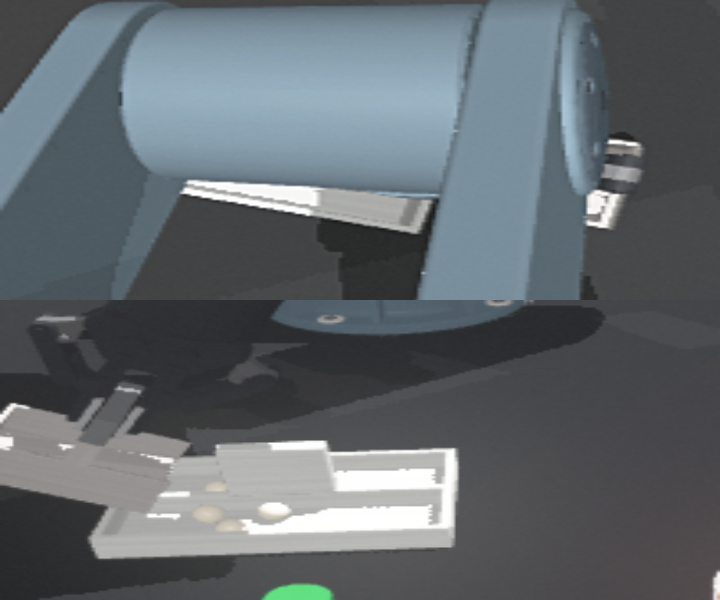

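The scene view shows three balls in the near half, at about (208, 513), (231, 525) and (273, 511). One is in the far half at (216, 487), and the fin may hide others. I'll tilt a little more, then lift back to check.

Request:
move_arm(rows="-0.4 0 -0.3 0 3 0 0; -0.4 0 -0.3 0 3 0 0; 0 0 0 0 0 0 0; 0 0 0 0 0 0 0; 0 0 0 0 0 0 0; 0 0 0 0 0 0 0; 0 0 -1 0 0 0 0; 0.5 0 -2 0 -3 0 0; 0.6 0 -2 0 -5 0 0; 0.8 0 -2 0 -6 0 0; 0.8 0 -2 0 -6 0 0; 1 0 -1 0 -6 0 0; 1 0 -1 0 -5 0 0; 1 0 -1 0 -5 0 0; 1 0 0 0 0 0 0; 1 0 0 0 0 0 0; 1 0 0 0 0 0 0; 0 0 0 0 0 0 0")

```text
time_s: 15.6
eef_pos: [0.4462, -0.253, 0.2907]
eef_rot: [-0.001, -0.59, 0.808, 0.0]
wrist_force: [0.2, -0.7, -2.6]
opening: 0.153
```

```bash

python3 - <<'E'
from h import *
P,C,o=cur(); print(o["eef_pos"],o["opening"],o["wrist_force"],o["q"].round(2))
delta(*pour(0,-.062,.2)); 
i,C=cam("top"); j,_=cam("scene")
cv2.imwrite("pics/g.png",np.vstack([cv2.resize(i[200:350,350:550],(720,300)),cv2.resize(j[120:280,130:350],(720,300))]))
cv2.imwrite("pics/g2.png",i)
E
```

```text
[ 0.44620979 -0.25303472  0.29074063] 0.15267607026568492 [ 0.23310721 -0.66733496 -2.63224544] [-0.75  0.05  1.77 -0.    1.31  1.13]
t 15.6 shift now-axes cm [ 3.96  0.02 -1.61] in goal axes cm [ 3.96  0.02 -1.62] rotvec deg [ 0.09 -0.04 -0.02]
```

View pics/g.png

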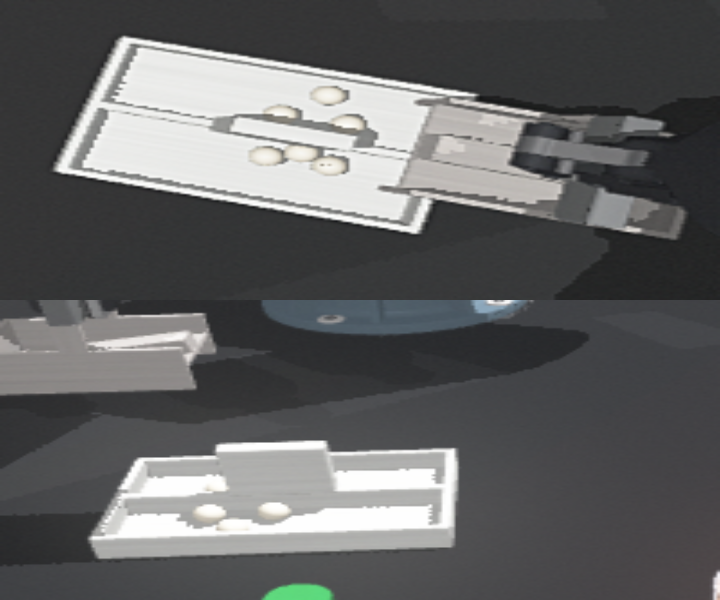

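All six balls are in the tray, three on each side of the divider. I'll carry the scoop back to its original spot.

```bash
python3 - <<'E'
from h import *
delta([.45,.19,.131],down(ty-180))
E
```

```text
t 15.7 shift now-axes cm [-42.22  13.08  16.01] in goal axes cm [-42.22  13.11  15.99] rotvec deg [0.08 0.01 0.01]
```

Request:
move_arm(rows="-1.2 0.4 0 0 0 0 0; -2 0.6 0 0 0 0 0; -3 0.9 0 0 0 0 0; -3 0.9 0 0 0 0 0; -3 0.9 0 0 0 0 0; -3 0.9 0 0 0 0 0; -3 0.9 0 0 0 0 0; -3 0.9 0 0 0 0 0; -3 0.9 0 0 0 0 0; -3 0.9 0 0 0 0 0; -3 0.9 0 0 0 0 0; -3 0.9 0 0 0 0 0; -3 1 0 0 0 0 0; -2.5 0.8 0 0 0 0 0; -2 0.7 0 0 0 0 0; -1.5 0.5 0 0 0 0 0; 0 0 1 0 0 0 0; 0 0 2 0 0 0 0; 0 0 3 0 0 0 0; 0 0 3 0 0 0 0")

```text
time_s: 17.7
eef_pos: [0.4504, 0.1891, 0.2004]
eef_rot: [0.0, -0.59, 0.807, -0.0]
wrist_force: [0.1, -0.2, -3.6]
opening: 0.151
```

```bash
python3 - <<'E'
from h import *
delta([.45,.19,.131],down(ty-180))
i,C=cam("top"); j,_=cam("scene")
cv2.imwrite("pics/k.png",np.vstack([cv2.resize(i[200:350,100:340],(720,300)),cv2.resize(j[60:220,300:480],(720,300))]))
E
```

```text
t 17.7 shift now-axes cm [-0.07  0.07  6.94] in goal axes cm [-0.07  0.07  6.94] rotvec deg [-0.03 -0.    0.04]
```

View pics/k.png

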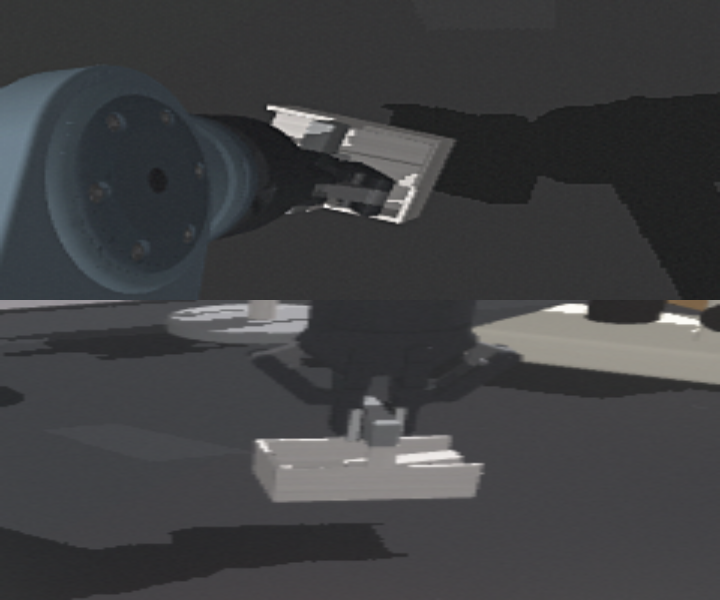

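Request:
move_arm(rows="0 0 2 0 0 0 0; 0 0 2 0 0 0 0; 0 0 1.5 0 0 0 0; 0 0 0.8 0 0 0 0; 0 0 0.4 0 0 0 0; 0 0 0.2 0 0 0 0; 0 0 0 0 0 0 0; 0 0 0 0 0 0 0")

```text
time_s: 18.6
eef_pos: [0.4517, 0.1891, 0.1333]
eef_rot: [0.001, -0.59, 0.807, -0.0]
wrist_force: [-0.1, -0.4, -3.7]
opening: 0.158
```

```bash
python3 - <<'E'
from h import *
print(cur()[2]["eef_pos"],cur()[2]["wrist_force"])
E
```

```text
[0.45165388 0.18907808 0.1333364 ] [-0.09265144 -0.35773995 -3.73624031]
```

Request:
move_arm(rows="0 0 0.1 0 0 0 0; 0 0 0.1 0 0 0 0; 0 0 0 0 0 0 0; 0 0 0 0 0 0 0")

```text
time_s: 19.0
eef_pos: [0.4511, 0.189, 0.1305]
eef_rot: [-0.0, -0.59, 0.807, 0.0]
wrist_force: [-0.1, 0.2, -2.5]
opening: 0.152
```

Request:
move_arm(rows="0 0 0.1 0 0 0 0; 0 0 0 0 0 0 0; 0 0 0 0 0 0 0")

```text
time_s: 19.3
eef_pos: [0.4513, 0.1891, 0.1302]
eef_rot: [0.0, -0.59, 0.807, -0.0]
wrist_force: [-3.2, 1.2, 5.7]
opening: 0.153
```

The scoop is on the bench. I'll release it.

Request:
move_arm(rows="0 0 0 0 0 0 0.3; 0 0 0 0 0 0 0.6; 0 0 0 0 0 0 1; 0 0 0 0 0 0 1; 0 0 0 0 0 0 1; 0 0 0 0 0 0 1; 0 0 -1 0 0 0 1; 0 0 -2 0 0 0 1; 0 0 -3 0 0 0 1; 0 0 -4 0 0 0 1; 0 0 -4 0 0 0 1; 0 0 -2 0 0 0 1; 0 0 0 0 0 0 1")

```text
time_s: 20.6
eef_pos: [0.4529, 0.1893, 0.2942]
eef_rot: [0.004, -0.59, 0.807, -0.002]
wrist_force: [0.5, 0.7, 0.9]
opening: 1.003
```

```bash
python3 - <<'E'
from h import *
i,C=cam("top"); j,_=cam("scene")
cv2.imwrite("pics/l.png",np.vstack([cv2.resize(i[200:350,100:340],(720,300)),cv2.resize(j[60:220,300:480],(720,300))]))
cv2.imwrite("pics/l2.png",np.vstack([cv2.resize(i[200:340,350:510],(640,560))]))
P,R,o=cur(); print(P)
# fin: tool x along tray y -> yaw ty-90
for y in (ty-90,ty+90): delta([*tc,.22],down(y))
E
```

```text
[0.45104579 0.18897426 0.2899712 ]
t 20.7 shift now-axes cm [ 35.02 -12.95   6.99] in goal axes cm [12.95 35.02  7.  ] rotvec deg [-6.e-02 -2.e-02 -9.e+01]
t 20.7 shift now-axes cm [ 35.02 -12.95   6.99] in goal axes cm [-12.95 -35.02   7.  ] rotvec deg [-2.e-02  6.e-02  9.e+01]
```

View pics/l.png

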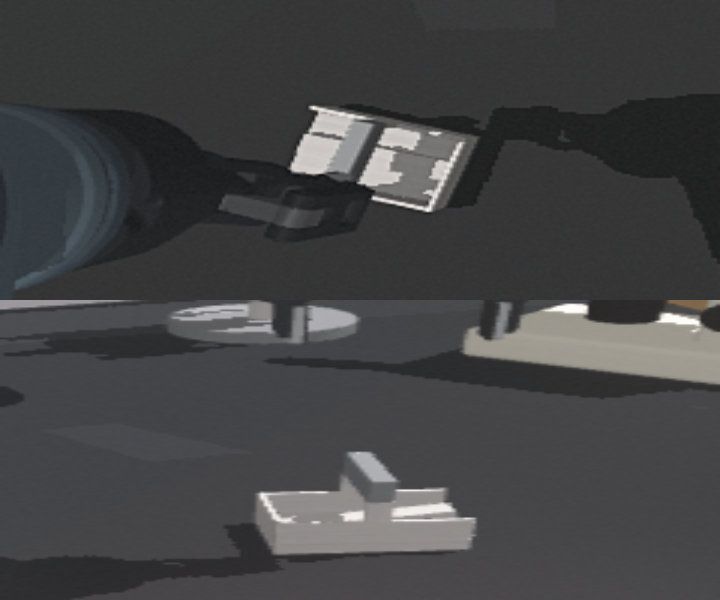

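View pics/l2.png

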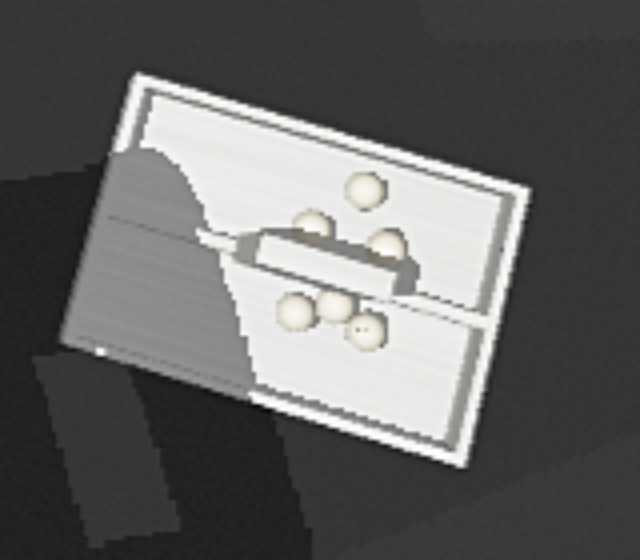

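The scoop stands upright on its own, and the balls are three and three on either side of the fin. The ball tops (22 mm) are below where the fingertips will be (about 37 mm). I'll turn for the fin.

Request:
move_arm(rows="0 0 0 0 0 -7.5 1; 0 0 0 0 0 -7.5 1; 0 0 0 0 0 -7.5 1; 0 0 0 0 0 -7.5 1; 0 0 0 0 0 -7.5 1; 0 0 0 0 0 -7.5 1; 0 0 0 0 0 -7.5 1; 0 0 0 0 0 -7.5 1; 0 0 0 0 0 -7.5 1; 0 0 0 0 0 -7.5 1; 0 0 0 0 0 -7.5 1; 0 0 0 0 0 -7.5 1; 1 2.5 0 0 0 0 1; 1 3 0 0 0 0 1; 1.2 3 0 0 0 0 1; 1.2 3.5 0 0 0 0 1; 1.2 3.5 0 0 0 0 1; 1.2 3.5 0 0 0 0 1; 1.2 3.5 0 0 0 0 1; 1.2 3.5 0 0 0 0 1")

```text
time_s: 22.7
eef_pos: [0.4587, -0.0878, 0.2878]
eef_rot: [-0.001, 0.988, -0.154, -0.002]
wrist_force: [1.4, 0.8, 0.6]
opening: 1.0
```

```bash
python3 - <<'E'
from h import *
i,C=cam("top")
c=np.array([(262,232),(398,278),(388,300),(255,258)],float)/4+[350,200]-.4
print([ray(p,C,.078)[:2].round(4).tolist() for p in c], ray(c.mean(0),C,.078))
p,r=fit([(C,[(.095,-.066,.024),(-.095,-.066,.024),(-.095,.066,.024)],[(137/4+349.6,72/4+199.6),(530/4+349.6,187/4+199.6),(466/4+349.6,467/4+199.6)])],[.468,-.184,1.26]); print(p,np.degrees(p[2]),r.round(1).tolist())
delta([*tc,.20],down(ty-90))
E
```

```text
[[0.4832, -0.157], [0.4627, -0.2141], [0.4535, -0.2091], [0.4722, -0.1534]] [ 0.46788259 -0.18348387  0.078     ]
[ 0.46799391 -0.18442548  1.2635552 ] 72.39637997419354 [[0.1, 0.2], [0.0, -0.0], [-0.1, -0.1]]
t 22.75 shift now-axes cm [3.67 8.42 8.82] in goal axes cm [3.63 8.45 8.8 ] rotvec deg [ 0.16  0.1  -0.15]
```

Request:
move_arm(rows="1.2 2.8 1 0 0 0 1; 1.2 2.8 2 0 0 0 1; 1 2 2 0 0 0 1; 0.2 0.8 2 0 0 0 1; 0 0 1.8 0 0 0 1; 0 0 0 0 0 0 1; 0 0 0 0 0 0 1; 0 0 0 0 0 0 1")

```text
time_s: 23.55
eef_pos: [0.4688, -0.1775, 0.2021]
eef_rot: [0.0, 0.988, -0.154, 0.0]
wrist_force: [-0.4, 0.1, 0.5]
opening: 1.001
```

```bash
python3 - <<'E'
from h import *
delta([*tc,.112],down(ty-90))
i,C=cam("top"); j,_=cam("scene")
cv2.imwrite("pics/m.png",np.vstack([cv2.resize(i[200:350,350:550],(720,300)),cv2.resize(j[120:280,130:350],(720,300))]))
E
```

```text
t 23.55 shift now-axes cm [0.12 0.64 9.01] in goal axes cm [0.12 0.64 9.01] rotvec deg [ 0.01 -0.04  0.03]
```

View pics/m.png

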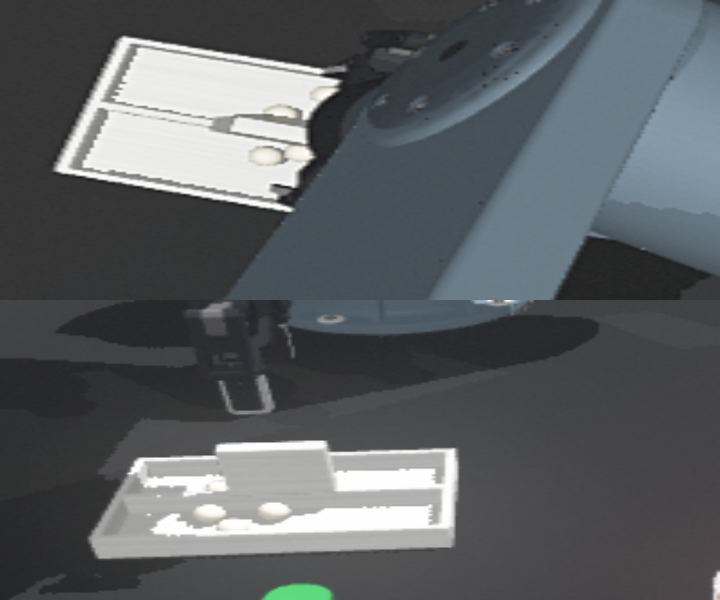

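Request:
move_arm(rows="0.1 0.6 0 0 0 0 1; 0 0 2 0 0 0 1; 0 0 2 0 0 0 1; 0 0 2 0 0 0 1; 0 0 1.5 0 0 0 1; 0 0 1 0 0 0 1; 0 0 0.5 0 0 0 1; 0 0 0 0 0 0 1; 0 0 0 0 0 0 1; 0 0 0 0 0 0 1")

```text
time_s: 24.65
eef_pos: [0.4681, -0.184, 0.1124]
eef_rot: [0.0, 0.988, -0.154, 0.001]
wrist_force: [0.4, 0.4, -0.3]
opening: 0.997
```

```bash
python3 - <<'E'
from h import *
delta([*tc,.112],down(ty-90)); print(cur()[2]["wrist_force"])
i,C=cam("top"); j,_=cam("scene")
cv2.imwrite("pics/n.png",cv2.resize(j[100:300,100:350],(750,600)))
E
```

```text
t 24.65 shift now-axes cm [-0.01  0.    0.04] in goal axes cm [-0.01  0.    0.04] rotvec deg [ 0.03 -0.09  0.  ]
[ 0.42911599  0.36072683 -0.28543102]
```

View pics/n.png

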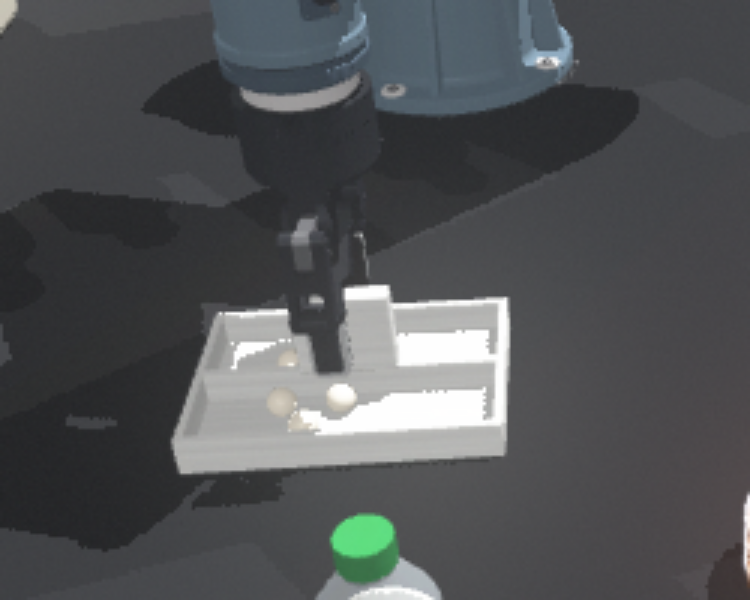

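Request:
move_arm(rows="0 0 0 0 0 0 0.6; 0 0 0 0 0 0 0.4; 0 0 0 0 0 0 0.3; 0 0 0 0 0 0 0.25; 0 0 0 0 0 0 0.2; 0 0 0 0 0 0 0.1; 0 0 0 0 0 0 0; 0 0 0 0 0 0 0; 0 0 0 0 0 0 0; 0 0 0 0 0 0 0; 0 0 0 0 0 0 0; 0 0 0 0 0 0 0")

```text
time_s: 25.95
eef_pos: [0.4676, -0.1837, 0.1116]
eef_rot: [-0.0, 0.988, -0.154, -0.0]
wrist_force: [-3.2, 0.3, 5.4]
opening: 0.154
```

Request:
move_arm(rows="0 0 -0.1 0 0 0 0; 0 0 -0.2 0 0 0 0; 0 0 -0.3 0 0 0 0; 0 0 -0.4 0 0 0 0; 0 0 -0.5 0 0 0 0; 0 0 -0.5 0 0 0 0; 0 0 -0.5 0 0 0 0; 0 0 -0.4 0 0 0 0; 0 0 -0.1 0 0 0 0; 0 0 0 0 0 0 0; 0 0 0 0 0 0 0; 0 0 0 0 0 0 0")

```text
time_s: 27.15
eef_pos: [0.4674, -0.1835, 0.1413]
eef_rot: [-0.0, 0.988, -0.154, -0.0]
wrist_force: [0.2, -0.1, -5.8]
opening: 0.155
```

```bash
python3 - <<'E'
from h import *
o=cur()[2]; print(o["wrist_force"],o["torque"],o["opening"])
i,C=cam("top"); j,_=cam("scene")
cv2.imwrite("pics/o.png",cv2.resize(j[100:300,100:350],(750,600)))
E
```

```text
[ 0.17042109 -0.09899804 -5.79353857] [ 0.02684317 -0.01272884  0.03192176] 0.15483864382112827
```

View pics/o.png

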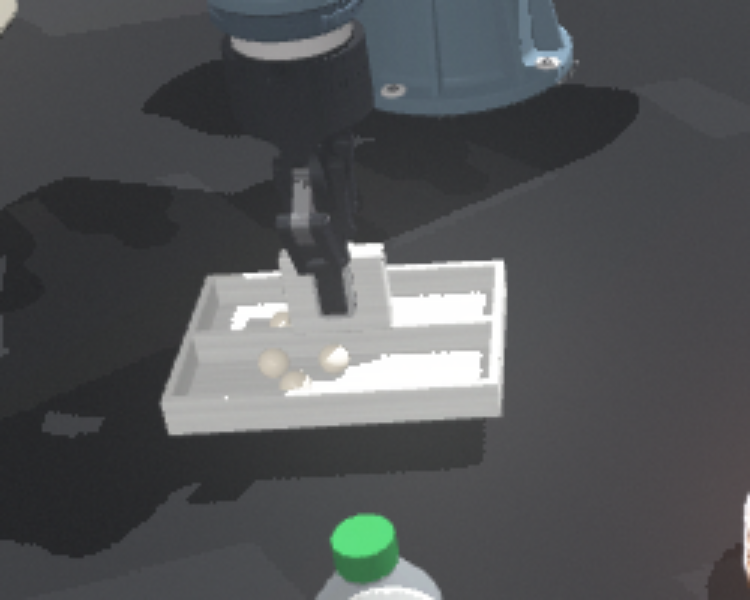

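The tray is off the bench, level, and the balls haven't moved. It is 3 cm up, so I'll lift it another 12 cm.

Request:
move_arm(rows="0 0 -0.2 0 0 0 0; 0 0 -0.4 0 0 0 0; 0 0 -0.7 0 0 0 0; 0 0 -1 0 0 0 0; 0 0 -1.2 0 0 0 0; 0 0 -1.2 0 0 0 0; 0 0 -1.2 0 0 0 0; 0 0 -1.2 0 0 0 0; 0 0 -1.2 0 0 0 0; 0 0 -1 0 0 0 0; 0 0 -0.9 0 0 0 0; 0 0 -0.7 0 0 0 0; 0 0 -0.5 0 0 0 0; 0 0 -0.3 0 0 0 0; 0 0 -0.2 0 0 0 0; 0 0 0 0 0 0 0; 0 0 0 0 0 0 0; 0 0 0 0 0 0 0; 0 0 0 0 0 0 0; 0 0 0 0 0 0 0")

```text
time_s: 29.25
eef_pos: [0.4676, -0.1836, 0.2604]
eef_rot: [-0.0, 0.988, -0.154, -0.0]
wrist_force: [-0.3, -0.6, -4.6]
opening: 0.158
```

Request:
move_arm(rows="0 0 0 0 0 0 0; 0 0 0 0 0 0 0; 0 0 0 0 0 0 0; 0 0 0 0 0 0 0; 0 0 0 0 0 0 0; 0 0 0 0 0 0 0; 0 0 0 0 0 0 0; 0 0 0 0 0 0 0; 0 0 0 0 0 0 0; 0 0 0 0 0 0 0")

```text
time_s: 30.25
eef_pos: [0.4676, -0.1837, 0.2606]
eef_rot: [-0.0, 0.988, -0.154, 0.0]
wrist_force: [-0.2, 0.1, -4.8]
opening: 0.153
```

```bash
python3 - <<'E'
from h import *
o=cur()[2]; print(o["eef_pos"],o["wrist_force"],o["torque"],o["opening"],abs(o["dq"]).max())
i,C=cam("top"); j,_=cam("scene")
cv2.imwrite("pics/p.png",j); cv2.imwrite("pics/p2.png",i)
E
```

```text
[ 0.46761771 -0.18368131  0.2605696 ] [-0.18320869  0.09738853 -4.81703562] [ 0.08870431  0.01164986 -0.0293067 ] 0.15322686228403518 0.001604951791571151
```

View pics/p.png

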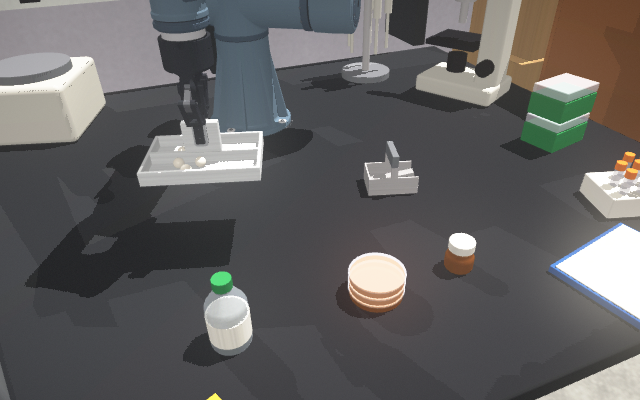

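View pics/p2.png

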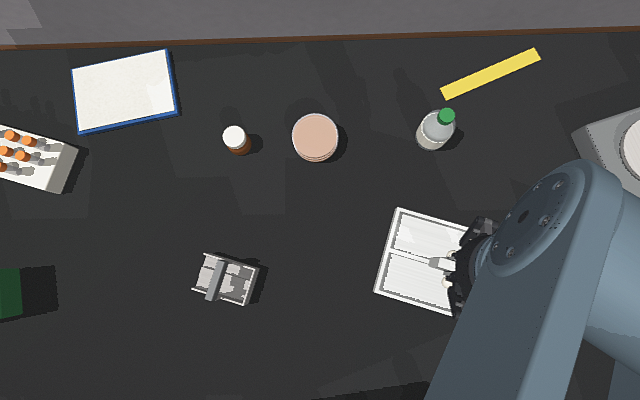

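The tray is held level at about (203, 155) in the scene view, 15 cm up, with the balls in it. The scoop stands upright at (390, 178), and the dishes, pot and bottle are where they started. Handing in.

```bash
python3 - <<'E'
from bench import ctrl
print(ctrl.hand_in())
E
```

```text
the job is handed in; nothing more can be done
None
```

I handed the job in at about 30 s, with the arm holding the tray by its fin, level and about 15 cm above the bench. The hand-in gave no verdict.

- **Pouring:** I lifted the scoop by its handle bar with all six balls in it and tipped it slowly to about 36° over one end of the tray. The top view afterwards showed three balls in each long half.
- **Scoop:** I set it back upright near where it started, let go, and backed off. The final pictures show it standing upright, well clear of the tray.
- **Tray:** I gripped the fin and raised the tray slowly. At the end the gripper reading was steady, the wrist force was about 4.8 N and joint motion was practically zero.
- **Bystanders:** the dishes, pot and bottle look unmoved in both pictures.

After the lift, the far-half balls were partly hidden by the fin and the gripper, so I could not recount all six. The ones I could see had not moved. None of the checks failed or disagreed.

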